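# Gauge the gearbox and present the rod for reading

## Task

Check the gearbox on the bench: slide the transport-lock grip all the way to its end stop so that its plate uncovers the guide tube, then take the collared gauge rod out of its wooden stand and insert it upright in the tube, without forcing it, until the collar stops on the mouth. After a moment there, draw the rod right out and finish still holding it in the gripper, steady and level (lying horizontal in the air) some 25 cm above the bench, touching nothing else, so that its tip can be read. Leave the lock open, and do not disturb the speaker, the carton or the screwdriver.

Things in the scene. Friction and masses are not known exactly. Their poses are not given: they have to be found in the camera images.
- gearbox: Aluminium gear casing fixed to the bench, 120 x 190 x 90 mm (x, y, z), 18 mm feet along its long sides, a shaft standing out 25 mm from its -x face. Origin: centre of its underside; z up. On top: upright steel guide tube at y = -40 mm, and a grey rail 30 mm wide from y = -10 to 95 mm, top at 126 mm, carrying the transport lock; low end stop (to 133 mm) at its +y end.
- guide_mouth (a point): Centre of the mouth (upper rim, 125 mm above the bench) of the guide tube: bore 14 mm, flared over its top 10 mm to 22 mm inside, 31 mm outside; 110 mm deep, upright. Axes as the gearbox.
- lock_slide (a joint): Transport lock: value 0 = shut (steel plate covers the guide mouth), 0.050 m = open against its end stop. Grows as the grip moves to the gearbox's +y, away from the tube. Starts between 0 and 0.018. Sliding friction 2 N, no spring, stays where left.
- lock_grip (a point): Top centre of the lock's black grip block, 22 mm (gearbox x) x 20 mm (gearbox y), 28 mm tall, on a 3 mm steel plate 30 mm wide (plate top 130 mm above the bench). Grip top 158 mm above the bench; 50 mm to the gearbox's +y of the guide mouth when shut, 100 mm when open. Axes as the gearbox.
- stand: Fixed wooden block 70 x 70 x 60 mm with an upright 10 mm hole 48 mm deep in its centre, in which the gauge stands. Origin: centre of its underside.
- gauge: Gauge, round about z, 162 mm, 90 g: steel rod 9 mm thick with tapered tip (last 5 mm, to 4 mm); steel collar 36 mm across, 6 mm thick, underside 90 mm from the tip; then a black cylindrical grip 22 mm across, 66 mm long. Origin: tip end; z from tip to grip. Starts upright in the stand, tip 12 mm above the bench. Can be held with the gripper slanting at 45 degrees to it, from any side.
- gauge_tip (a point): The tip's end (origin of the gauge).
- gauge_collar (a point): Centre of the collar's underside, 90 mm from the tip.
- gauge_grip (a point): Middle of the gauge's black grip, 129 mm from the tip; 141 mm above the bench at the start.
- speaker: Bystander: round car loudspeaker, 130 mm across, 50 mm tall. Origin: centre of its underside.
- carton: Bystander: closed cardboard carton 110 x 150 x 70 mm. Origin: centre of its underside.
- screwdriver: Bystander: screwdriver lying on the bench, about 200 mm long.
There are look-alikes about, which are no part of the job. Of the things that look like the gauge, the smaller one is meant.

How it is judged:
By the outcome, as a careful person would: the job done as asked, in the order asked, and still so for the second after the job is handed in, while the arm keeps its last pose, push and grip.
It also fails if it takes over 64 s, if anything falls off the work surface, if the arm or the gripper's body presses on something with over 40 N, if the wrist force passes 120 N, or if a joint passes its speed limit or range.

## Robot

A 6-joint arm with a two-finger parallel gripper is mounted at the origin on the work surface. World frame = base frame: x ahead of the robot, y to its left, z up, the work surface at z = 0. Lengths are in m, angles in degrees, forces in N, time in s.
With the tool pointing down it reaches from about 0.375 to 0.9 m from the base axis. Payload 3.1 kg.
Tool frame: the origin (TCP) lies on the centre line of the jaws, within the pads' length; the fingertips stand 25 mm ahead of it and the grasp point (between the pads) lies 6 mm ahead of it; z points along the fingers, y is the line along which they close (so a half turn about z gives the same grasp; the last joint's range is limited). The gripper opens to 87 mm and grips with 3 to 60 N. Pads are 19 mm wide; open, the fingers measure 117 mm over their backs; the gripper's body (75 mm by 190 mm) begins 51 mm behind the grasp point.
Start: joints at [60.648, 30.224, 82.088, -0, 67.689, -10.227], TCP at [0.205, 0.59, 0.248] pointing down, gripper open.
Joint ranges: [-176.69, 176.69], [-43.24, 126.21], [12.49, 139.97], [-82, 262], [0, 151.66], [-163.58, 163.58]. Speed limits (degrees/s): [159.86, 159.86, 180, 180, 180, 180].

## Interface

Orientations are given as a 3x3 rotation matrix whose columns are the frame's x, y, z axes.
In Python, from rig import bot, cams, models gives the robot as it stands. The module is installed in compiled form; this text tells all that it offers.
- The arm moves only by the shell command python3 -m handwheel 'ROWS' [OPENING]. ROWS is JSON, a list of rows, each a list of 6 numbers: the shift along the world's x, y, z each as a share of 1 m, from -1 to 1, then the turn, a rotation vector about the world's x, y, z each as a share of 2 rad, from -1 to 1. In form: [[dx, dy, dz, wx, wy, wz], ...]. A call has exactly 8 rows; each row is the pose to reach, as a shift and turn from the pose commanded when the call began; what a row does not reach only later rows make up. A row lasts 1/12 s, in which the tool goes at most 41.7 mm and 7.16 degrees, less where a joint would pass 70% of its speed; a pose out of reach is approached as far as the arm can. A call with a number of a shift or a turn outside -1 to 1 is refused whole. A call with a gripper value outside its range is refused whole. OPENING is the opening, from -1 (shut) to 1 (fully open), so that 0 is half open, set as the call begins (- or left out, the last holds). The fingers move at their own pace and stop on an object; the grip force is fixed at half the most. Time passes only in rows, so rows that repeat a pose let the fingers close, or fill a call up. It gives the time, the measured TCP pose, the force, the opening and the grip force at its end, in the units of the state.
- bot.read_state(): the state, without advancing time (a new reading comes with each control period).
- cams.capture(name): name is "side" or "top"; returns (picture, depth): 480x640x3 uint8, blue, green, red; 480x640 float32, m along the optical axis (not along the pixel's ray), 0 where there is no reading.
- cams.calibration(name): a dict with "mtx" (3x3 intrinsics, pixels), "dist_coeffs" ([k1, k2, p1, p2, k3] as OpenCV has them; the pictures are not rectified), "R" (3x3) and "t" (3): a world point X has camera coordinates R X + t. Camera axes: x right, y down, z forward; pixel columns grow to the right and rows downward; lengths in m; the calibration is good to about 2 mm. A picture is of the moment at which its call begins. calibration takes no time and is no camera call.
- bot.hand_in(): hands the job in; it is judged then, once.
Trained networks look in the newest picture that a camera, given by its name, has taken for a name from the list of things; names that differ only in an ending like _2 or _b are one class to them, and where a whole thing is asked for, a point or a joint stands for the part that bears it (a point fixed in the world has none). Each returns a list of dicts, best first, with "conf" (0 to 1); they miss things now and then, are a little off and sometimes report something else, mostly with a low value. They report only what shows in the picture. A call takes as long as a camera call. They do not tell look-alikes from the thing itself.
- models.spot_in(query, camera): "position" ([column, row] in pixels, amid what is visible of it).
- models.tip_of(query, camera): "position" ([column, row] in pixels: a listed point, or the origin of a listed thing).
The state is a dict: "time_s": time; "joint_positions": joint angles; "qvel": joint speeds; "tau": joint torques, N m; "position": TCP position; "tcp_rot": TCP orientation; "force": force on the tool from outside, world axes, zero at the start; "moment": the same for the moment, N m; "opening": opening from 0.0 (shut) to 1.0 (fully open); "grasp_force": force on a finger pad.
Only numpy, scipy, OpenCV 4.12 (cv2) and the standard library are available. Lean on these libraries where they do the work, as an engineer would, in place of code of your own. Each camera call takes 0.05 s, during which the arm holds its last target. There are 200 camera calls.

## Working session

There is one attempt and no reset: what is moved stays moved. The work goes in short steps, Python scripts to look and compute and a shell command to move; the robot and the scene stay as the last step left them, time stands still between calls to the robot, and variables do not carry over. Pictures are saved under pics/ and viewed, at most 10 in all, crops included, and the job is handed in when it is done.

```bash
mkdir -p pics; cat > h.py <<'E'
import numpy as np, cv2
from rig import bot, cams, models
def world(cam,px,depth=None,z=None):
    c=cams.calibration(cam);K=np.array(c["mtx"]);d=np.array(c["dist_coeffs"]);R=np.array(c["R"]);t=np.array(c["t"])
    u=cv2.undistortPoints(np.array([[px]],float),K,d)[0,0]
    r=np.array([u[0],u[1],1.])
    if z is None: return R.T@(r*depth-t)
    o=-R.T@t; w=R.T@r
    return o+w*(z-o[2])/w[2]
def proj(cam,X):
    c=cams.calibration(cam)
    p,_=cv2.projectPoints(np.array(X,float).reshape(-1,3),cv2.Rodrigues(np.array(c["R"]))[0],np.array(c["t"]),np.array(c["mtx"]),np.array(c["dist_coeffs"]))
    return p[:,0]
E
python3 - <<'E'
from h import *
np.set_printoptions(precision=3,suppress=True)
for cam in("side","top"):
    im,d=cams.capture(cam);cv2.imwrite(f"pics/{cam}0.png",im);np.save(f"{cam}0.npy",d)
    c=cams.calibration(cam);print(cam,-np.array(c["R"]).T@np.array(c["t"]))
    for q in("gearbox","guide_mouth","lock_grip","gauge_grip","gauge_tip","gauge_collar","stand","speaker","carton","screwdriver"):
        for r in models.tip_of(q,cam)[:3]:
            p=r["position"];z={"gearbox":0,"guide_mouth":.125,"lock_grip":.158,"gauge_grip":.141,"gauge_tip":.012,"gauge_collar":.102}.get(q,0)
            print(q,round(r["conf"],2),np.round(p),world(cam,p,z=z))
E
```

```text
side [0.451 0.699 0.63 ]
gearbox 0.64 [392. 260.] [ 0.495 -0.191  0.   ]
guide_mouth 0.87 [404. 199.] [ 0.482 -0.261  0.125]
lock_grip 0.74 [396. 205.] [ 0.493 -0.169  0.158]
gauge_grip 0.72 [379. 334.] [0.485 0.199 0.141]
gauge_grip 0.66 [304. 333.] [0.594 0.219 0.141]
gauge_tip 0.73 [310. 406.] [0.582 0.25  0.012]
gauge_collar 0.69 [306. 358.] [0.59  0.232 0.102]
gauge_collar 0.64 [379. 352.] [0.484 0.197 0.102]
gauge_collar 0.32 [296. 235.] [ 0.695 -0.099  0.102]
stand 0.83 [376. 397.] [0.482 0.203 0.   ]
speaker 0.56 [296. 235.] [ 0.743 -0.256  0.   ]
carton 0.85 [214. 391.] [0.751 0.246 0.   ]
screwdriver 0.92 [274. 299.] [ 0.722 -0.006  0.   ]
top [ 0.515 -0.003  1.259]
gearbox 0.8 [407. 304.] [ 0.499 -0.2    0.   ]
guide_mouth 0.95 [432. 314.] [ 0.481 -0.229  0.125]
lock_grip 0.72 [402. 305.] [ 0.501 -0.167  0.158]
gauge_grip 0.81 [176. 257.] [0.596 0.258 0.141]
gauge_grip 0.59 [207. 315.] [0.488 0.199 0.141]
gauge_grip 0.54 [433. 314.] [ 0.482 -0.227  0.141]
gauge_tip 0.94 [195. 266.] [0.587 0.247 0.012]
gauge_collar 0.85 [209. 318.] [0.481 0.201 0.102]
gauge_collar 0.69 [184. 264.] [0.585 0.252 0.102]
speaker 0.91 [420. 190.] [ 0.746 -0.236  0.   ]
carton 0.66 [194. 187.] [0.758 0.253 0.   ]
carton 0.24 [403. 305.] [ 0.498 -0.192  0.   ]
```

View pics/side0.png

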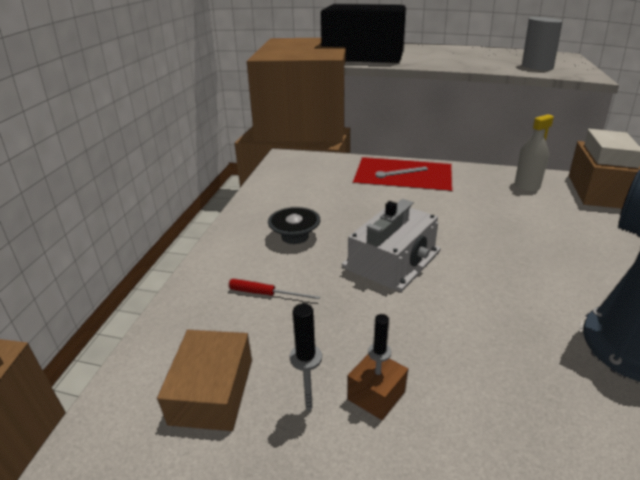

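View pics/top0.png

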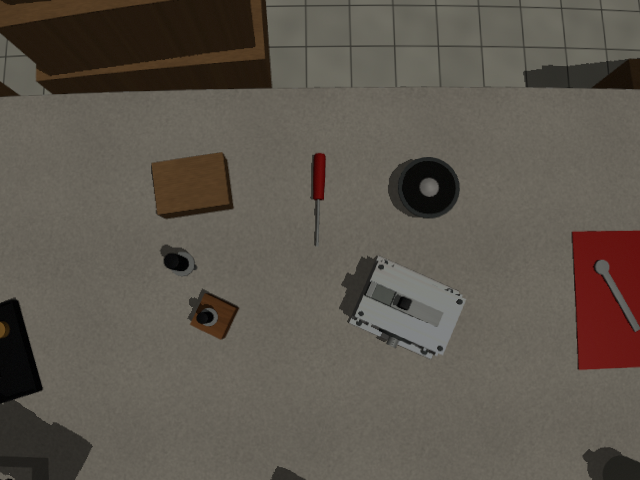

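The side view shows the gearbox with its black lock grip at (391,208). The gauge is in the wooden stand at (378,380), and the bigger look-alike is at (305,335). The top view shows the lock grip at (403,303), the stand at (213,314) and the shaft on the robot side at (390,341). I'll refine these with the depth data.

```bash
python3 - <<'E'
from h import *
np.set_printoptions(precision=4,suppress=True)
c=cams.calibration("top");d=np.load("top0.npy")
v,u=np.mgrid[0:480,0:640]
n=cv2.undistortPoints(np.stack([u,v],-1).reshape(-1,1,2).astype(float),np.array(c["mtx"]),np.array(c["dist_coeffs"]))[:,0]
P=np.c_[n,np.ones(len(n))]*d.reshape(-1,1)
P=(P-np.array(c["t"]))@np.array(c["R"])
np.save("topP.npy",P)
def seg(name,x,y,r,z0,z1):
    m=(np.hypot(P[:,0]-x,P[:,1]-y)<r)&(P[:,2]>z0)&(P[:,2]<z1);q=P[m]
    if len(q)<3: print(name,len(q));return
    rc=cv2.minAreaRect((q[:,:2]*1000).astype(np.float32))
    print(name,len(q),q.mean(0),[np.round(a,1) for a in rc])
seg("gbtop",.495,-.195,.15,.08,.1)
seg("rail",.495,-.195,.15,.118,.14)
seg("grip",.5,-.17,.05,.148,.17)
seg("stand",.483,.2,.06,.05,.068)
seg("gauge",.483,.2,.06,.16,.19)
seg("collar",.483,.2,.06,.1,.115)
seg("decoy",.59,.25,.06,.16,.4)
im=cv2.imread("pics/top0.png")[240:370,320:490]
cv2.imwrite("pics/gbcrop.png",cv2.resize(im,None,fx=4,fy=4,interpolation=2))
E
```

```text
gbtop 4704 [ 0.4918 -0.1954  0.0909] [array([ 494.2, -193.1]), array([192.4, 133.2]), np.float64(65.0)]
rail 1123 [ 0.5032 -0.174   0.1303] [array([ 503.4, -174.8]), array([151.,  31.]), np.float64(64.6)]
grip 134 [ 0.5046 -0.1716  0.1589] [array([ 504.6, -172.5]), array([20.1, 22.1]), np.float64(65.5)]
stand 942 [0.4832 0.1979 0.0607] [array([483. , 201.4]), array([71.4, 71.8]), np.float64(63.8)]
gauge 129 [0.4832 0.2003 0.1731] [array([483.1, 201.7]), array([20.4, 21.8]), np.float64(0.1)]
collar 132 [0.4842 0.1958 0.1087] [array([483.5, 198.4]), array([34. , 29.3]), np.float64(5.6)]
decoy 313 [0.585  0.2462 0.2061] [array([586. , 249.5]), array([28.3, 29.4]), np.float64(1.7)]
```

View pics/gbcrop.png

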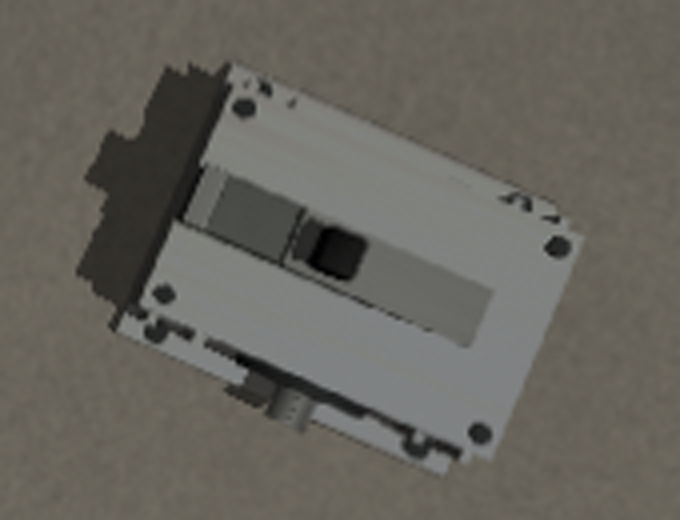

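The crop shows the plate reaching right over the tube, and the grip at crop pixel (338,250). The rail axis lies at 65° in world, the gearbox origin at about (0.4947,-0.1928), and the lock at about 13 mm. The mouth should be near (0.478,-0.229). Next I'll work out the grasp pose for the lock.

```bash
cat >> h.py <<'E'
from scipy.spatial.transform import Rotation as Ro
def rows(pos_grasp,zdir,ydir):
    "shift and turn (handwheel units) from measured pose to place grasp point with tool axes; jaw sign = smaller turn"
    s=bot.read_state();p=np.array(s["position"]);R=np.array(s["tcp_rot"])
    z=np.array(zdir,float);z/=np.linalg.norm(z);out=[]
    for sg in(1,-1):
        y=sg*np.array(ydir,float);y-=z*(y@z);y/=np.linalg.norm(y)
        T=np.c_[np.cross(y,z),y,z]
        w=Ro.from_matrix(T@R.T).as_rotvec();out.append((np.linalg.norm(w),np.r_[np.array(pos_grasp)-.006*z-p,w/2]))
    for a,o in sorted(out,key=lambda q:q[0]): print("turn deg",round(np.degrees(a),1),np.round(o,4))
E
python3 - <<'E'
from h import *
np.set_printoptions(precision=4,suppress=True)
s=bot.read_state();print(s["time_s"],s["position"],np.array(s["tcp_rot"]),s["force"])
rows([.504,-.172,.23],[0,0,-1],[.906,-.423,0])
E
```

```text
1.1 [0.2047 0.5905 0.2475] [[-0.9448  0.3277 -0.    ]
 [ 0.3277  0.9448 -0.    ]
 [ 0.     -0.     -1.    ]] [ 0.1351 -0.1123 -0.5867]
turn deg 84.1 [ 0.2993 -0.7625 -0.0115  0.      0.      0.7339]
turn deg 95.9 [ 0.2993 -0.7625 -0.0115  0.     -0.     -0.8369]
```

```bash
M='python3 -m handwheel'
$M '[[0.1,-0.254,0,0,0,-0.279],[0.1,-0.254,0,0,0,-0.279],[0.1,-0.254,0,0,0,-0.279],[0.1,-0.254,0,0,0,-0.279],[0.1,-0.254,0,0,0,-0.279],[0.1,-0.254,0,0,0,-0.279],[0.1,-0.254,0,0,0,-0.279],[0.1,-0.254,0,0,0,-0.279]]' 1
$M '[[0.1,-0.254,0,0,0,-0.279],[0.1,-0.254,0,0,0,-0.279],[0.1,-0.254,0,0,0,-0.279],[0.1,-0.254,0,0,0,-0.279],[0.1,-0.254,0,0,0,-0.279],[0.1,-0.254,0,0,0,-0.279],[0.1,-0.254,0,0,0,-0.279],[0.1,-0.254,0,0,0,-0.279]]'
$M '[[0.1,-0.254,0,0,0,-0.279],[0.1,-0.254,0,0,0,-0.279],[0.1,-0.254,0,0,0,-0.279],[0.1,-0.254,0,0,0,-0.279],[0.1,-0.254,0,0,0,-0.279],[0.1,-0.254,0,0,0,-0.279],[0.1,-0.254,0,0,0,-0.279],[0.1,-0.254,0,0,0,-0.279]]'
python3 -c "
from h import *
rows([.504,-.172,.157],[0,0,-1],[.906,-.423,0]);print(bot.read_state()['joint_positions'])"
```

```text
time_s: 1.77
position: [0.3056, 0.3329, 0.2477]
tcp_rot: [[-0.624, 0.781, -0.0], [0.781, 0.624, -0.002], [-0.001, -0.001, -1.0]]
force: [-0.3, 0.4, 0.0]
opening: 1.003
grasp_force: 0.0
time_s: 2.43
position: [0.4081, 0.0794, 0.2481]
tcp_rot: [[-0.116, 0.993, 0.004], [0.993, 0.116, -0.001], [-0.002, 0.004, -1.0]]
force: [0.1, 0.2, 0.6]
opening: 1.002
grasp_force: 0.0
time_s: 3.1
position: [0.5082, -0.1755, 0.2478]
tcp_rot: [[0.426, 0.905, 0.004], [0.905, -0.426, -0.003], [-0.001, 0.005, -1.0]]
force: [-0.2, 0.2, 0.1]
opening: 1.0
grasp_force: 0.0
turn deg 0.4 [-0.0042  0.0035 -0.0848  0.0015  0.0022  0.0017]
turn deg 179.8 [-0.0042  0.0035 -0.0848  0.0034 -0.0024 -1.5691]
[-3.09512741e+01  2.33773848e+01  9.48303315e+01 -2.56841426e-02
  6.14860489e+01 -5.71535213e+00]
```

```bash
M='python3 -m handwheel'
$M '[[-0.004,0.0035,-0.03,0,0,0],[-0.004,0.0035,-0.06,0,0,0],[-0.004,0.0035,-0.08,0,0,0],[-0.004,0.0035,-0.085,0,0,0],[-0.004,0.0035,-0.085,0,0,0],[-0.004,0.0035,-0.085,0,0,0],[-0.004,0.0035,-0.085,0,0,0],[-0.004,0.0035,-0.085,0,0,0]]' -
$M '[[0,0,0,0,0,0],[0,0,0,0,0,0],[0,0,0,0,0,0],[0,0,0,0,0,0],[0,0,0,0,0,0],[0,0,0,0,0,0],[0,0,0,0,0,0],[0,0,0,0,0,0]]' -1
```

```text
time_s: 3.77
position: [0.5018, -0.1681, 0.164]
tcp_rot: [[0.423, 0.906, 0.003], [0.906, -0.423, -0.002], [-0.0, 0.003, -1.0]]
force: [-0.1, -1.0, -0.4]
opening: 1.003
grasp_force: 0.0
time_s: 4.43
position: [0.5007, -0.168, 0.1625]
tcp_rot: [[0.423, 0.906, -0.0], [0.906, -0.423, 0.0], [0.0, -0.0, -1.0]]
force: [0.9, 0.4, 1.0]
opening: 0.477
grasp_force: 0.0
```

```bash
M='python3 -m handwheel'
$M '[[0.002,-0.002,0,0,0,0],[0.0035,-0.0035,0,0,0,0],[0.0035,-0.0035,0,0,0,0],[0.0035,-0.0035,0,0,0,0],[0.0035,-0.0035,0,0,0,0],[0.0035,-0.0035,0,0,0,0],[0.0035,-0.0035,0,0,0,0],[0.0035,-0.0035,0,0,0,0]]' -
```

```text
time_s: 5.1
position: [0.5036, -0.1714, 0.1625]
tcp_rot: [[0.423, 0.906, -0.001], [0.906, -0.423, 0.0], [-0.0, -0.001, -1.0]]
force: [-4.4, -0.2, 1.6]
opening: 0.25
grasp_force: 30.0
```

```bash
M='python3 -m handwheel'
$M '[[0.002,0.0045,0,0,0,0],[0.004,0.009,0,0,0,0],[0.006,0.0135,0,0,0,0],[0.0085,0.018,0,0,0,0],[0.0105,0.0225,0,0,0,0],[0.0125,0.027,0,0,0,0],[0.0145,0.031,0,0,0,0],[0.0145,0.031,0,0,0,0]]' -
$M '[[0.0004,0.0009,0,0,0,0],[0.0008,0.0018,0,0,0,0],[0.0013,0.0027,0,0,0,0],[0.0017,0.0036,0,0,0,0],[0.0021,0.0045,0,0,0,0],[0.0021,0.0045,0,0,0,0],[0.0021,0.0045,0,0,0,0],[0.0021,0.0045,0,0,0,0]]' -
```

```text
time_s: 5.77
position: [0.5187, -0.1389, 0.1624]
tcp_rot: [[0.423, 0.906, -0.001], [0.906, -0.423, 0.002], [0.001, -0.001, -1.0]]
force: [-3.4, 2.7, 2.4]
opening: 0.251
grasp_force: 30.0
time_s: 6.43
position: [0.5194, -0.1373, 0.1625]
tcp_rot: [[0.422, 0.906, -0.003], [0.906, -0.422, -0.002], [-0.003, -0.002, -1.0]]
force: [-8.3, -4.3, 2.7]
opening: 0.248
grasp_force: 30.0
```

```bash
M='python3 -m handwheel'
$M '[[0.0005,0.001,0,0,0,0],[0.001,0.002,0,0,0,0],[0.0015,0.003,0,0,0,0],[0.0015,0.003,0,0,0,0],[0.0015,0.003,0,0,0,0],[0.0015,0.003,0,0,0,0],[0.0015,0.003,0,0,0,0],[0.0015,0.003,0,0,0,0]]' -
$M '[[-0.001,-0.002,0,0,0,0],[-0.0015,-0.004,0,0,0,0],[-0.0015,-0.004,0,0,0,0],[-0.0015,-0.004,0,0,0,0],[-0.0015,-0.004,0,0,0,0],[-0.0015,-0.004,0,0,0,0],[-0.0015,-0.004,0,0,0,0],[-0.0015,-0.004,0,0,0,0]]' 0.2
```

```text
time_s: 7.1
position: [0.5196, -0.1371, 0.1624]
tcp_rot: [[0.421, 0.907, -0.006], [0.907, -0.421, -0.007], [-0.009, -0.003, -1.0]]
force: [-12.9, -12.9, 2.8]
opening: 0.249
grasp_force: 30.0
time_s: 7.77
position: [0.5211, -0.1368, 0.1626]
tcp_rot: [[0.423, 0.906, 0.0], [0.906, -0.423, -0.0], [0.0, 0.0, -1.0]]
force: [-0.7, 1.3, 0.4]
opening: 0.592
grasp_force: 0.0
```

```bash
M='python3 -m handwheel'
$M '[[0,0,0.03,0,0,0],[0,0,0.06,0,0,0],[0,0,0.09,0,0,0],[0,0.03,0.1,0,0,0],[0,0.06,0.1,0,0,0],[0,0.09,0.1,0,0,0],[0,0.12,0.1,0,0,0],[0,0.12,0.1,0,0,0]]' 1
python3 - <<'E'
from h import *
z=np.array([np.cos(np.radians(10.5)),np.sin(np.radians(10.5)),-1])/2**.5
rows(np.array([.483,.201,.145])-.11*z,z,[-.182,.983,0])
for f in(0.5,):
    pass
print(bot.read_state()['joint_positions'])
E
```

```text
time_s: 8.43
position: [0.5197, -0.0122, 0.2627]
tcp_rot: [[0.419, 0.908, -0.001], [0.908, -0.419, 0.003], [0.002, -0.002, -1.0]]
force: [0.2, -0.7, -0.1]
opening: 0.989
grasp_force: 0.0
turn deg 69.7 [-0.1173  0.1983 -0.0357  0.2486 -0.3214 -0.4525]
turn deg 129.8 [-0.1173  0.1983 -0.0357 -0.3782 -0.2955  1.0262]
[-13.7550156   21.05120873  96.01222634   0.16090287  63.02395622
  10.96286944]
```

```bash
M='python3 -m handwheel'
$M '[[-0.03,0.04,0,0.031,-0.04,-0.057],[-0.05,0.07,0,0.062,-0.08,-0.113],[-0.07,0.1,0,0.093,-0.12,-0.17],[-0.09,0.13,0,0.124,-0.16,-0.226],[-0.1,0.16,0,0.155,-0.2,-0.283],[-0.117,0.198,0,0.186,-0.24,-0.339],[-0.117,0.198,0,0.21,-0.27,-0.38],[-0.117,0.198,0,0.21,-0.27,-0.38]]' 1
python3 - <<'E'
from h import *
np.set_printoptions(precision=4,suppress=True)
z=np.array([np.cos(np.radians(10.5)),np.sin(np.radians(10.5)),-1])/2**.5
rows(np.array([.483,.201,.145])-.11*z,z,[-.182,.983,0])
print(bot.read_state()['joint_positions'])
im,d=cams.capture("top");cv2.imwrite("pics/top1.png",im);np.save("top1.npy",d)
for q in("guide_mouth","lock_grip"):
  for r in models.tip_of(q,"top")[:2]: print(q,r["conf"],r["position"],world("top",r["position"],z=.125 if q[0]=="g" else .158))
im2=im[240:370,320:490]
cv2.imwrite("pics/gbcrop1.png",cv2.resize(im2,None,fx=4,fy=4,interpolation=2))
E
```

```text
time_s: 9.1
position: [0.4002, 0.1867, 0.2625]
tcp_rot: [[0.738, 0.401, 0.543], [0.36, -0.914, 0.186], [0.571, 0.059, -0.819]]
force: [0.7, 0.7, -0.2]
opening: 1.003
grasp_force: 0.0
turn deg 16.7 [ 0.0022 -0.0007 -0.0355  0.0541 -0.0757 -0.1121]
turn deg 167.7 [ 0.0022 -0.0007 -0.0355 -0.913  -0.2459  1.1175]
[  5.3508   7.5268 129.7037  42.5473  11.436   31.02  ]
guide_mouth 0.83 [433.6, 317.2] [ 0.4754 -0.2318  0.125 ]
lock_grip 0.67 [385.1, 301.5] [ 0.5075 -0.1352  0.158 ]
```

View pics/gbcrop1.png

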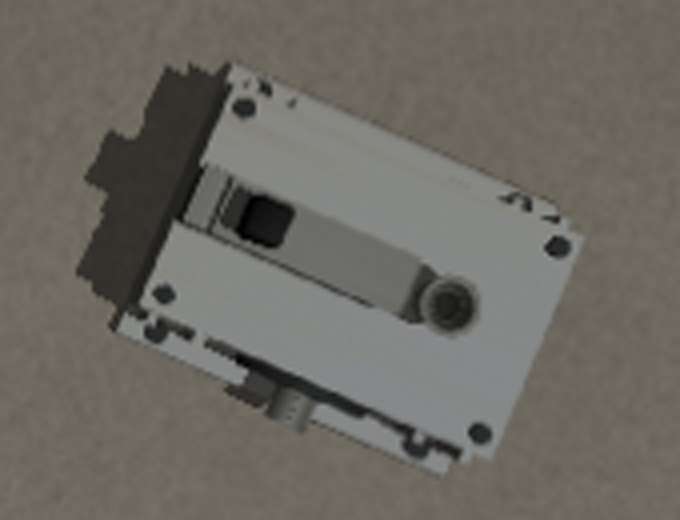

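The lock is open against its stop. The tube mouth shows at crop pixel (449,305), about (0.477,-0.229) in world, which agrees with the geometry. A slant in the arm's own plane would run joint 5 to its limit, so I'll slant sideways instead, with the tool azimuth at 70°.

```bash
cat >> h.py <<'E'
def slant(az,sg=1):
    a=np.radians(az);return sg*0+np.array([np.cos(a),np.sin(a),-1])/2**.5,np.array([np.sin(a),-np.cos(a),0])
E
python3 - <<'E'
from h import *
np.set_printoptions(precision=4,suppress=True)
z,y=slant(70);rows([.483,.201,.24],z,y)
P=np.load("topP.npy");m=np.hypot(P[:,0]-.586,P[:,1]-.25)<.05;print("decoy top",P[m,2].max())
c=cams.calibration("top");d=np.load("top1.npy")
v,u=np.mgrid[0:480,0:640]
n=cv2.undistortPoints(np.stack([u,v],-1).reshape(-1,1,2).astype(float),np.array(c["mtx"]),np.array(c["dist_coeffs"]))[:,0]
P=(np.c_[n,np.ones(len(n))]*d.reshape(-1,1)-np.array(c["t"]))@np.array(c["R"])
m=(np.hypot(P[:,0]-.478,P[:,1]+.229)<.021)&(P[:,2]>.112)&(P[:,2]<.132);q=P[m]
print(len(q),q.mean(0),cv2.minEnclosingCircle((q[:,:2]*1000).astype(np.float32)))
for p in([431.9,315.9],): print(world("top",p,z=.12))
E
```

```text
turn deg 47.8 [ 0.0772  0.0118 -0.0192  0.0871 -0.0395  0.4061]
turn deg 147.0 [ 0.0772  0.0118 -0.0192  0.6102  0.6051 -0.9525]
decoy top 0.22086814001564722
149 [ 0.4777 -0.2294  0.1233] ((477.9697570800781, -228.3175048828125), 15.188859939575195)
[ 0.4778 -0.2296  0.12  ]
```

```bash
M='python3 -m handwheel'
$M '[[0.01,0.0015,0.01,0.012,-0.006,0.058],[0.022,0.003,0.02,0.025,-0.011,0.116],[0.033,0.005,0.02,0.037,-0.017,0.174],[0.044,0.007,0.01,0.05,-0.023,0.232],[0.055,0.009,0,0.062,-0.028,0.29],[0.066,0.01,-0.01,0.075,-0.034,0.348],[0.077,0.012,-0.019,0.087,-0.04,0.406],[0.077,0.012,-0.019,0.087,-0.04,0.406]]' 1
python3 - <<'E'
from h import *
np.set_printoptions(precision=4,suppress=True)
z,y=slant(70);rows([.483,.201,.24],z,y)
print(bot.read_state()['joint_positions'])
E
```

```text
time_s: 9.92
position: [0.4854, 0.1934, 0.2428]
tcp_rot: [[0.241, 0.94, 0.242], [0.665, -0.342, 0.664], [0.707, 0.001, -0.707]]
force: [0.3, 0.2, 0.3]
opening: 0.999
grasp_force: 0.0
turn deg 0.1 [-0.0039  0.0036  0.0014  0.0003  0.0002 -0.0003]
turn deg 180.0 [-0.0039  0.0036  0.0014 -0.3797 -1.0432  1.1107]
[-14.4365  23.5621 115.942   59.9283  54.3739 -37.3731]
```

```bash
M='python3 -m handwheel'
$M '[[-0.004,0.0036,0,0,0,0],[-0.004,0.0036,-0.015,0,0,0],[-0.004,0.0036,-0.03,0,0,0],[-0.004,0.0036,-0.045,0,0,0],[-0.004,0.0036,-0.06,0,0,0],[-0.004,0.0036,-0.075,0,0,0],[-0.004,0.0036,-0.092,0,0,0],[-0.004,0.0036,-0.092,0,0,0]]' 1
$M '[[0,0,0,0,0,0],[0,0,0,0,0,0],[0,0,0,0,0,0],[0,0,0,0,0,0],[0,0,0,0,0,0],[0,0,0,0,0,0],[0,0,0,0,0,0],[0,0,0,0,0,0]]' 0.2
python3 - <<'E'
from h import *
np.set_printoptions(precision=4,suppress=True)
z,y=slant(70);rows([.483,.201,.147],z,y)
im,d=cams.capture("side");cv2.imwrite("pics/s2.png",cv2.resize(im[240:450,280:480],None,fx=3,fy=2.8))
E
```

```text
time_s: 10.58
position: [0.4767, 0.2, 0.1506]
tcp_rot: [[0.247, 0.939, 0.241], [0.664, -0.345, 0.664], [0.706, -0.004, -0.708]]
force: [0.3, -0.4, -0.3]
opening: 1.002
grasp_force: 0.0
time_s: 11.25
position: [0.4778, 0.2005, 0.1526]
tcp_rot: [[0.243, 0.939, 0.244], [0.663, -0.344, 0.665], [0.708, 0.0, -0.706]]
force: [-0.1, -0.6, -0.5]
opening: 0.612
grasp_force: 0.0
turn deg 0.1 [ 0.0037 -0.0035 -0.0014 -0.0006  0.0004  0.001 ]
turn deg 179.9 [ 0.0037 -0.0035 -0.0014  0.3813  1.0437 -1.1095]
```

View pics/s2.png

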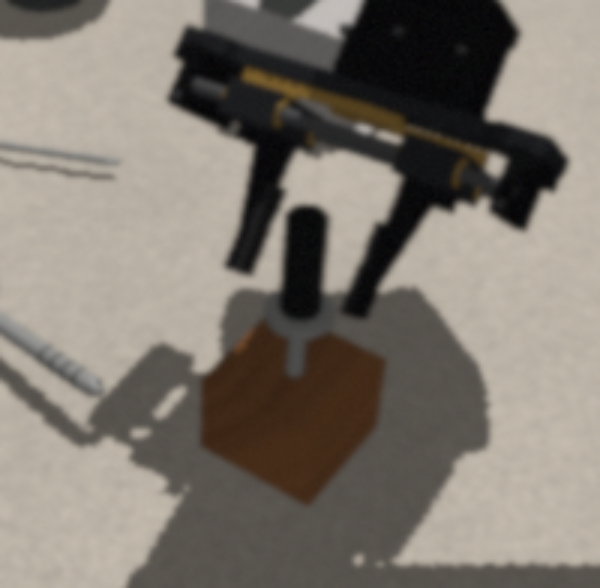

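```bash
python3 - <<'E'
from h import *
im,d=cams.capture("side");cv2.imwrite("pics/s3.png",im)
E
```

```text
(no output)
```

View pics/s3.png

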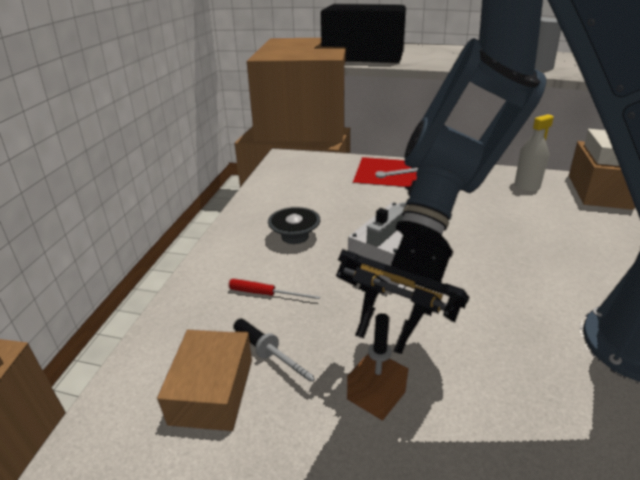

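The side view shows that the big look-alike, which had been balancing on its tip, is now lying near the carton at (275,350). The carton's corners haven't moved. The gauge still stands upright between my fingers at (381,335). I'll correct the offset and close.

```bash
M='python3 -m handwheel'
$M '[[0.004,-0.0035,-0.001,0,0,0],[0.004,-0.0035,-0.001,0,0,0],[0.004,-0.0035,-0.001,0,0,0],[0.004,-0.0035,-0.001,0,0,0],[0.004,-0.0035,-0.001,0,0,0],[0.004,-0.0035,-0.001,0,0,0],[0.004,-0.0035,-0.001,0,0,0],[0.004,-0.0035,-0.001,0,0,0]]' 0.2
$M '[[0,0,0,0,0,0],[0,0,0,0,0,0],[0,0,0,0,0,0],[0,0,0,0,0,0],[0,0,0,0,0,0],[0,0,0,0,0,0],[0,0,0,0,0,0],[0,0,0,0,0,0]]' -1
$M '[[0,0,0,0,0,0],[0,0,0,0,0,0],[0,0,0,0,0,0],[0,0,0,0,0,0],[0,0,0,0,0,0],[0,0,0,0,0,0],[0,0,0,0,0,0],[0,0,0,0,0,0]]' -
python3 - <<'E'
from h import *
np.set_printoptions(precision=4,suppress=True)
d0=np.load("top0.npy");d1=np.load("top1.npy");print("decoy depth before/after lock",np.nanmin(d0[250:275,165:195]),d1[250:275,165:195].min(),d1[262,178],d0[262,178])
E
```

```text
time_s: 12.02
position: [0.4817, 0.1971, 0.1515]
tcp_rot: [[0.243, 0.939, 0.244], [0.663, -0.344, 0.665], [0.708, 0.0, -0.706]]
force: [0.1, 0.3, 0.2]
opening: 0.598
grasp_force: 0.0
time_s: 12.68
position: [0.4816, 0.1971, 0.1515]
tcp_rot: [[0.243, 0.939, 0.243], [0.663, -0.344, 0.665], [0.708, -0.0, -0.706]]
force: [-0.4, 0.0, 0.1]
opening: 0.244
grasp_force: 30.0
time_s: 13.35
position: [0.4817, 0.197, 0.1515]
tcp_rot: [[0.243, 0.939, 0.244], [0.663, -0.344, 0.665], [0.708, -0.0, -0.706]]
force: [-0.4, -0.0, 0.3]
opening: 0.243
grasp_force: 30.0
decoy depth before/after lock 0.0 0.0 1.2598741 1.0436902
```

```bash
M='python3 -m handwheel'
$M '[[0,0,0.01,0,0,0],[0,0,0.025,0,0,0],[0,0,0.045,0,0,0],[0,0,0.07,0,0,0],[0,0,0.1,0,0,0],[0,0,0.13,0,0,0],[0,0,0.16,0,0,0],[0,0,0.18,0,0,0]]' -
python3 - <<'E'
from h import *
np.set_printoptions(precision=4,suppress=True)
print(bot.read_state()['joint_positions'])
z,y=slant(70);rows([.478,-.229,.33],z,y)
E
```

```text
time_s: 14.02
position: [0.4822, 0.1969, 0.3341]
tcp_rot: [[0.24, 0.939, 0.246], [0.664, -0.344, 0.664], [0.708, 0.004, -0.706]]
force: [1.4, 0.2, -1.3]
opening: 0.241
grasp_force: 30.0
[-14.1093  13.5109 110.532   52.4226  62.6729 -22.3146]
turn deg 0.3 [-0.0057 -0.4298  0.0001 -0.0001  0.0021  0.0012]
turn deg 179.9 [-0.0057 -0.4298  0.0001 -0.3834 -1.0431  1.1094]
```

```bash
M='python3 -m handwheel'
$M '[[0,-0.02,0,0,0,0],[0,-0.05,0,0,0,0],[0,-0.08,0,0,0,0],[0,-0.11,0,0,0,0],[0,-0.14,0,0,0,0],[0,-0.17,0,0,0,0],[0,-0.2,0,0,0,0],[0,-0.22,0,0,0,0]]' -
$M '[[0,-0.03,0,0,0,0],[-0.002,-0.06,0,0,0,0],[-0.002,-0.09,0,0,0,0],[-0.004,-0.12,0,0,0,0],[-0.004,-0.15,0,0,0,0],[-0.004,-0.18,0,0,0,0],[-0.005,-0.2,0,0,0,0],[-0.005,-0.21,0,0,0,0]]' -
$M '[[0,0,0,0,0,0],[0,0,0,0,0,0],[0,0,0,0,0,0],[0,0,0,0,0,0],[0,0,0,0,0,0],[0,0,0,0,0,0],[0,0,0,0,0,0],[0,0,0,0,0,0]]' -
python3 - <<'E'
from h import *
np.set_printoptions(precision=4,suppress=True)
print(bot.read_state()['joint_positions'])
z,y=slant(70);rows([.478,-.229,.33],z,y)
im,d=cams.capture("top");cv2.imwrite("pics/t4.png",cv2.resize(im[230:380,330:530],None,fx=4,fy=4,interpolation=2))
i2,_=cams.capture("side");cv2.imwrite("pics/s4.png",cv2.resize(i2[100:300,310:510],None,fx=3,fy=3,interpolation=2))
for c in("side","top"):
  for q in("gauge_tip","gauge_collar"):
    for r in models.tip_of(q,c)[:2]: print(c,q,r["conf"],r["position"])
print(proj("side",[[.478,-.229,.195],[.478,-.229,.285],[.478,-.229,.125]]),proj("top",[[.478,-.229,.195],[.478,-.229,.285],[.478,-.229,.125]]))
E
```

```text
time_s: 14.68
position: [0.4822, -0.0261, 0.3311]
tcp_rot: [[0.244, 0.938, 0.246], [0.664, -0.346, 0.663], [0.707, 0.001, -0.707]]
force: [0.3, -0.5, -0.0]
opening: 0.242
grasp_force: 30.0
time_s: 15.35
position: [0.4769, -0.2363, 0.3308]
tcp_rot: [[0.245, 0.938, 0.246], [0.664, -0.347, 0.663], [0.707, 0.001, -0.707]]
force: [0.0, 0.2, 0.5]
opening: 0.241
grasp_force: 30.0
time_s: 16.02
position: [0.4769, -0.2326, 0.3316]
tcp_rot: [[0.242, 0.939, 0.243], [0.663, -0.343, 0.665], [0.708, 0.0, -0.706]]
force: [0.0, -0.1, -1.1]
opening: 0.243
grasp_force: 30.0
[-56.6591  27.0409  87.8335  34.8148  94.9139 -43.0107]
turn deg 0.1 [-0.0003 -0.0004  0.0026 -0.0007  0.0004  0.0008]
turn deg 179.9 [-0.0003 -0.0004  0.0026  0.381   1.0438 -1.1096]
side gauge_tip 0.93 [403.1, 176.6]
side gauge_tip 0.62 [314.0, 383.3]
side gauge_collar 0.69 [409.0, 137.3]
top gauge_tip 0.94 [439.7, 319.0]
top gauge_tip 0.75 [205.7, 267.5]
top gauge_collar 0.86 [238.9, 218.0]
top gauge_collar 0.72 [451.3, 316.2]
[[406.6387 177.0909]
 [409.8083 137.4314]
 [404.2748 205.5585]] [[439.8358 316.9959]
 [451.3499 318.6468]
 [432.1249 315.8868]]
```

View pics/s4.png

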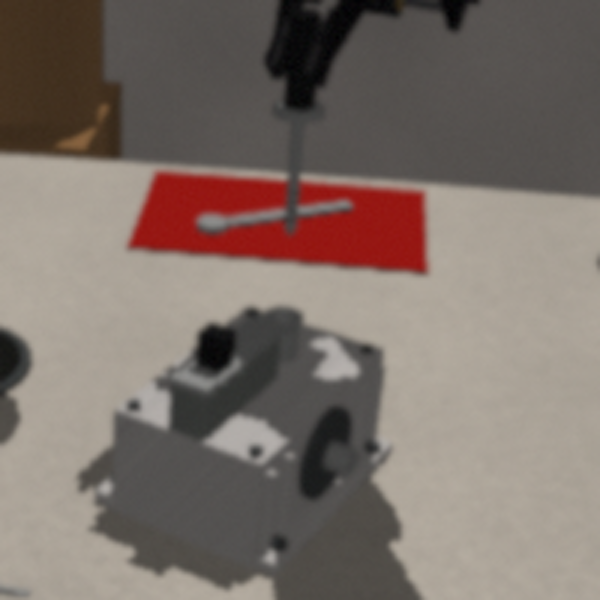

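The lifted rod hangs upright. Its tip shows at about side pixel (406.7,177.3), against a predicted (406.6,177.1), so it's lined up with the bore. Next I'll lower it in steps.

```bash
M='python3 -m handwheel'
$M '[[0,0,-0.015,0,0,0],[0,0,-0.03,0,0,0],[0,0,-0.045,0,0,0],[0,0,-0.055,0,0,0],[0,0,-0.062,0,0,0],[0,0,-0.067,0,0,0],[0,0,-0.067,0,0,0],[0,0,-0.067,0,0,0]]' -
$M '[[0,0,-0.004,0,0,0],[0,0,-0.008,0,0,0],[0,0,-0.012,0,0,0],[0,0,-0.016,0,0,0],[0,0,-0.02,0,0,0],[0,0,-0.024,0,0,0],[0,0,-0.024,0,0,0],[0,0,-0.024,0,0,0]]' -
```

```text
time_s: 16.98
position: [0.477, -0.2331, 0.2647]
tcp_rot: [[0.243, 0.939, 0.244], [0.663, -0.344, 0.665], [0.708, 0.0, -0.706]]
force: [-0.0, 0.7, -1.5]
opening: 0.244
grasp_force: 30.0
time_s: 17.65
position: [0.4767, -0.2329, 0.2402]
tcp_rot: [[0.243, 0.939, 0.243], [0.662, -0.344, 0.666], [0.709, -0.001, -0.706]]
force: [-0.4, -0.1, -1.3]
opening: 0.241
grasp_force: 30.0
```

```bash
M='python3 -m handwheel'
$M '[[0,0,-0.007,0,0,0],[0,0,-0.014,0,0,0],[0,0,-0.021,0,0,0],[0,0,-0.028,0,0,0],[0,0,-0.035,0,0,0],[0,0,-0.042,0,0,0],[0,0,-0.049,0,0,0],[0,0,-0.055,0,0,0]]' -
$M '[[0,0,-0.001,0,0,0],[0,0,-0.002,0,0,0],[0,0,-0.003,0,0,0],[0,0,-0.004,0,0,0],[0,0,-0.005,0,0,0],[0,0,-0.006,0,0,0],[0,0,-0.007,0,0,0],[0,0,-0.008,0,0,0]]' -
$M '[[0,0,-0.0005,0,0,0],[0,0,-0.001,0,0,0],[0,0,-0.0015,0,0,0],[0,0,-0.002,0,0,0],[0,0,-0.0025,0,0,0],[0,0,-0.003,0,0,0],[0,0,-0.003,0,0,0],[0,0,-0.003,0,0,0]]' -
```

```text
time_s: 18.32
position: [0.4767, -0.2329, 0.1846]
tcp_rot: [[0.243, 0.939, 0.243], [0.663, -0.344, 0.665], [0.708, -0.0, -0.706]]
force: [-0.1, -0.3, -1.0]
opening: 0.244
grasp_force: 30.0
time_s: 18.98
position: [0.4768, -0.233, 0.1775]
tcp_rot: [[0.243, 0.939, 0.244], [0.663, -0.344, 0.665], [0.708, 0.0, -0.706]]
force: [0.5, 0.6, -0.7]
opening: 0.24
grasp_force: 30.0
time_s: 19.65
position: [0.4769, -0.2329, 0.1747]
tcp_rot: [[0.243, 0.939, 0.244], [0.663, -0.344, 0.665], [0.708, 0.0, -0.706]]
force: [0.6, -1.3, -0.1]
opening: 0.242
grasp_force: 30.0
```

```bash
M='python3 -m handwheel'
$M '[[0,0,-0.0003,0,0,0],[0,0,-0.0006,0,0,0],[0,0,-0.001,0,0,0],[0,0,-0.0013,0,0,0],[0,0,-0.0016,0,0,0],[0,0,-0.002,0,0,0],[0,0,-0.002,0,0,0],[0,0,-0.002,0,0,0]]' -
$M '[[0,0,-0.0002,0,0,0],[0,0,-0.0004,0,0,0],[0,0,-0.0006,0,0,0],[0,0,-0.0008,0,0,0],[0,0,-0.001,0,0,0],[0,0,-0.001,0,0,0],[0,0,-0.001,0,0,0],[0,0,-0.001,0,0,0]]' -
```

```text
time_s: 20.32
position: [0.4769, -0.2327, 0.1745]
tcp_rot: [[0.241, 0.939, 0.245], [0.661, -0.344, 0.667], [0.71, 0.001, -0.704]]
force: [-2.9, -0.5, 10.3]
opening: 0.238
grasp_force: 30.0
time_s: 20.98
position: [0.4769, -0.2326, 0.1744]
tcp_rot: [[0.24, 0.939, 0.245], [0.66, -0.343, 0.668], [0.711, 0.001, -0.703]]
force: [-4.1, -1.5, 15.1]
opening: 0.243
grasp_force: 30.0
```

The collar stopped on the mouth at the expected height with a 10–15 N reaction. I'll ease off a little, hold, then draw the rod out.

```bash
M='python3 -m handwheel'
$M '[[0,0,0.001,0,0,0],[0,0,0.002,0,0,0],[0,0,0.002,0,0,0],[0,0,0.002,0,0,0],[0,0,0.002,0,0,0],[0,0,0.002,0,0,0],[0,0,0.002,0,0,0],[0,0,0.002,0,0,0]]' -
$M '[[0,0,0,0,0,0],[0,0,0,0,0,0],[0,0,0,0,0,0],[0,0,0,0,0,0],[0,0,0,0,0,0],[0,0,0,0,0,0],[0,0,0,0,0,0],[0,0,0,0,0,0]]' -
$M '[[0,0,0.005,0,0,0],[0,0,0.015,0,0,0],[0,0,0.03,0,0,0],[0,0,0.045,0,0,0],[0,0,0.06,0,0,0],[0,0,0.075,0,0,0],[0,0,0.09,0,0,0],[0,0,0.1,0,0,0]]' -
$M '[[0,0,0.015,0,0,0],[0,0,0.03,0,0,0],[0,0,0.045,0,0,0],[0,0,0.06,0,0,0],[0,0,0.075,0,0,0],[0,0,0.085,0,0,0],[0,0,0.085,0,0,0],[0,0,0.085,0,0,0]]' -
python3 - <<'E'
from h import *
np.set_printoptions(precision=4,suppress=True)
s=bot.read_state();print(s['joint_positions'])
R=np.array(s["tcp_rot"]);u=R@np.array([1,0,1])/2**.5
print("rod tip dir",u, "jaw",R[:,1])
E
```

```text
time_s: 21.65
position: [0.4769, -0.2327, 0.1746]
tcp_rot: [[0.242, 0.939, 0.244], [0.662, -0.344, 0.666], [0.71, 0.0, -0.705]]
force: [-1.4, -0.3, 7.9]
opening: 0.239
grasp_force: 30.0
time_s: 22.32
position: [0.4769, -0.2327, 0.1746]
tcp_rot: [[0.242, 0.939, 0.244], [0.662, -0.344, 0.666], [0.71, 0.001, -0.705]]
force: [-1.7, -0.1, 7.3]
opening: 0.244
grasp_force: 30.0
time_s: 22.98
position: [0.477, -0.2333, 0.2749]
tcp_rot: [[0.242, 0.939, 0.244], [0.664, -0.344, 0.663], [0.707, 0.002, -0.707]]
force: [-0.5, 0.0, -1.6]
opening: 0.241
grasp_force: 30.0
time_s: 23.65
position: [0.4767, -0.2331, 0.3584]
tcp_rot: [[0.243, 0.939, 0.244], [0.664, -0.344, 0.664], [0.707, 0.001, -0.707]]
force: [-0.2, 0.1, -0.3]
opening: 0.243
grasp_force: 30.0
[-56.6876  25.3224  86.0512  34.9992  97.7272 -41.0085]
rod tip dir [0.3441 0.9389 0.0003] jaw [ 0.9389 -0.3441  0.0006]
```

```bash
M='python3 -m handwheel'
$M '[[0,0.03,0,0,0,0],[0.01,0.06,0,0,0,0],[0.02,0.09,0,0,0,0],[0.03,0.12,0,0,0,0],[0.04,0.15,0,0,0,0],[0.04,0.19,0,0,0,0],[0.04,0.23,0,0,0,0],[0.04,0.25,0,0,0,0]]' -
$M '[[0,0,0,-0.046,0.017,0],[0,0,0,-0.092,0.034,0],[0,0,0,-0.138,0.051,0],[0,0,0,-0.184,0.068,0],[0,0,0,-0.23,0.085,0],[0,0,0,-0.277,0.101,0],[0,0,0,-0.323,0.118,0],[0,0,0,-0.369,0.135,0]]' -
python3 - <<'E'
from h import *
np.set_printoptions(precision=4,suppress=True)
s=bot.read_state();print(s['joint_positions'])
E
```

```text
time_s: 24.32
position: [0.5146, 0.0214, 0.3573]
tcp_rot: [[0.244, 0.94, 0.238], [0.661, -0.341, 0.668], [0.709, -0.005, -0.705]]
force: [-0.8, -0.0, -1.2]
opening: 0.24
grasp_force: 30.0
time_s: 24.98
position: [0.5163, 0.0171, 0.3578]
tcp_rot: [[0.344, 0.939, -0.002], [0.939, -0.344, -0.003], [-0.004, -0.001, -1.0]]
force: [0.4, -0.7, -1.4]
opening: 0.245
grasp_force: 30.0
[-10.3945  14.9607  88.7999  -0.2148  76.3184   9.7712]
```

```bash
M='python3 -m handwheel'
$M '[[0,0,0,-0.046,0.017,0],[0,0,-0.01,-0.092,0.034,0],[0,0,-0.02,-0.138,0.051,0],[0,0,-0.03,-0.184,0.068,0],[0,0,-0.04,-0.23,0.085,0],[0,0,-0.05,-0.277,0.101,0],[0,0,-0.06,-0.323,0.118,0],[0,0,-0.07,-0.369,0.135,0]]' -
$M '[[0,0,-0.01,0,0,0],[0,0,-0.02,0,0,0],[0,0,-0.03,0,0,0],[0,0,-0.033,0,0,0],[0,0,-0.033,0,0,0],[0,0,-0.033,0,0,0],[0,0,-0.033,0,0,0],[0,0,-0.033,0,0,0]]' -
$M '[[0,0,0,0,0,0],[0,0,0,0,0,0],[0,0,0,0,0,0],[0,0,0,0,0,0],[0,0,0,0,0,0],[0,0,0,0,0,0],[0,0,0,0,0,0],[0,0,0,0,0,0]]' -
python3 - <<'E'
from h import *
np.set_printoptions(precision=4,suppress=True)
s=bot.read_state();print(s['joint_positions'])
im,d=cams.capture("side");cv2.imwrite("pics/s5.png",im)
P=np.array(s["position"])+.006*np.array(s["tcp_rot"])[:,2];R=np.array(s["tcp_rot"]);u=(R[:,2]-R[:,0])/2**.5
print(P,u);print(proj("side",[P+.135*u,P+.045*u,P-.027*u]))
for r in models.tip_of("gauge_tip","side"): print(r)
E
```

```text
time_s: 25.65
position: [0.5165, 0.0176, 0.287]
tcp_rot: [[0.241, 0.94, -0.244], [0.662, -0.343, -0.667], [-0.71, -0.001, -0.704]]
force: [0.3, -1.1, -1.1]
opening: 0.245
grasp_force: 30.0
time_s: 26.32
position: [0.5172, 0.0167, 0.2565]
tcp_rot: [[0.245, 0.939, -0.241], [0.665, -0.344, -0.663], [-0.706, 0.002, -0.708]]
force: [-0.3, -0.4, -0.7]
opening: 0.239
grasp_force: 30.0
time_s: 26.98
position: [0.5168, 0.017, 0.2554]
tcp_rot: [[0.243, 0.939, -0.243], [0.664, -0.343, -0.664], [-0.707, 0.0, -0.708]]
force: [-0.2, 0.0, -0.4]
opening: 0.242
grasp_force: 30.0
[  8.8306  34.8327  86.8832 -38.3717  85.3307  41.6775]
[0.5153 0.013  0.2512] [-0.3435 -0.9392 -0.0006]
[[409.7264 176.3068]
 [389.0591 195.3042]
 [369.912  212.8969]]
{'position': [315.5, 380.6], 'conf': 0.61}
{'position': [295.8, 233.2], 'conf': 0.49}
```

View pics/s5.png

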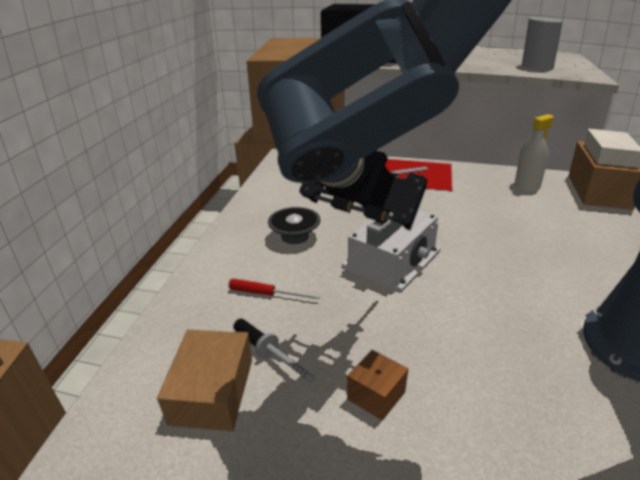

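The side view shows an empty stand, with the carton, speaker and screwdriver in place. The gripper hides the rod, so I'll check it from the top camera.

```bash
python3 - <<'E'
from h import *
np.set_printoptions(precision=4,suppress=True)
im,d=cams.capture("top");cv2.imwrite("pics/t5.png",im)
s=bot.read_state();R=np.array(s["tcp_rot"]);P=np.array(s["position"])+.006*R[:,2];u=(R[:,2]-R[:,0])/2**.5
for a in(.07,.09,.11,.125):
    px=proj("top",P+a*u)[0];c,r=px.round().astype(int);w=d[r-4:r+5,c-4:c+5];w=w[w>.5].min()
    print(a,px,world("top",px,depth=w))
print(proj("top",P+.135*u),s["opening"],s["time_s"])
E
```

```text
0.07 [343.3323 312.2085] [ 0.4915 -0.0523  0.2596]
0.09 [354.4933 316.0891] [ 0.4847 -0.071   0.2586]
0.11 [365.6515 319.9623] [ 0.4778 -0.0896  0.2588]
0.125 [374.0165 322.8616] [ 0.4728 -0.1035  0.2593]
[[379.5905 324.7916]] 0.24352405862627774 27.1333
```

View pics/t5.png

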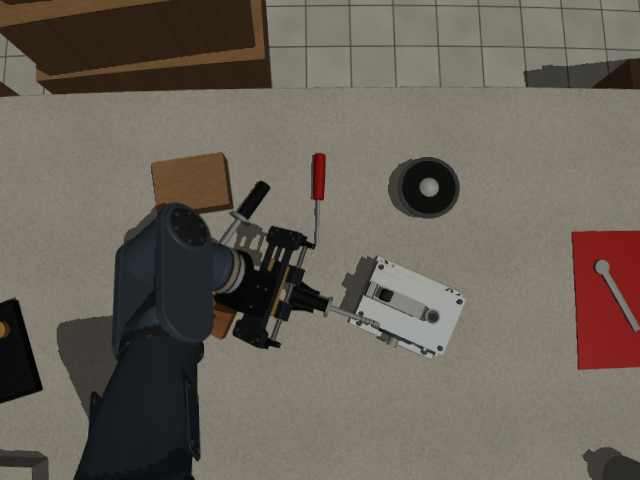

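The top view shows the rod level: its upper side stays at 0.259 m along its length, with the tip at about (379,325). The lock is open and the speaker, carton and screwdriver are where they were. I'm handing in now.

```bash
python3 -c "
from rig import bot
print(bot.hand_in())"
```

```text
the job is handed in; nothing more can be done
None
```

I handed the job in at about 27 s: lock open at its end stop, gauge seated to its collar (10–15 N) and drawn out, now held level at about 0.25 m; the speaker, carton and screwdriver look undisturbed, but the larger look-alike gauge fell over early on, with no contact force seen.

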